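# Press a sample tile in the interlocked hand press

### The job

Press the sample tile in the hand press: first slide the tile carrier along its slideway, under the press head, until it is fully home against the end stop; then swing the safety catch all the way over to its open stop; only then pull the lever down to its stop and keep holding it there, so that the pad stays pressed on the tile. Finish while still holding the lever down (it springs up if let go), and leave the things around the press undisturbed.

Things in the scene. Friction and masses are not known exactly. Their poses are not given: they have to be found in the camera images.
- press: grey bench hand press fixed to the table. Origin on the table, below the pad's centre; x toward the column (away from the operator), y along the slideway to its open mouth, z up. Place and yaw vary. In its frame, mm: base plate x -65 to 85, y -60 to 150, z 0 to 12; head x -21 to 79, y -30 to 30, z 75 to 190; catch bracket x -66 to -6, y -88 to -28, z 129 to 139
- end_stop (a point): centre of the end stop's face at the closed end of the slideway, fixed at press (0, -33, 12) mm. Slideway floor z = 12; rails at x = -50 to -40 and 40 to 50, y -40 to 130, with lips over the carrier's edges (68 mm free between the lips, their top at z = 30). Axes as the press
- carrier: loose aluminium plate 76 x 140 x 10 mm (about 0.35 kg) in the slideway, partly drawn out, axes parallel to the press's, origin at the centre of its underside. The tile (60 x 60 x 6 mm, fixed on it) is centred at its y = -38 mm, top at z = 16 mm; its black knob at y = +55 mm. Slides along press y (2 mm side play); home against the stop, its origin is at press y = +37 mm
- carrier_knob (a point): top centre of the carrier's knob: upright square block 22 x 22 mm, 34 mm tall, on a thin neck; the block spans 16 to 50 mm above the carrier's underside. Same axes as the carrier
- catch (a joint): angle of the safety catch (rad): 0 = closed, its 84 mm bar pointing along press +y beneath a lug on the lever, so that the lever cannot come down; 1.5 = open stop, bar pointing to press -x (toward the operator). It turns about a vertical pin, counterclockwise from above as it opens; light friction (about 0.06 N m), stays where it is left
- catch_pivot (a point): axis of the catch's pin, on the catch bar's top face (z = 150 mm); fixed on the press at x -58, y -70 mm
- catch_peg (a point): top centre of the catch's upright peg, 16 mm diameter, 50 mm tall (press z 142 to 192 mm), on the catch's tail 45 mm from the pin, on the far side of the pin from the bar. Closed: at press (-58, -115) mm; opening moves it along an arc toward press +x, ending at about (-13, -73) mm. The tail around the peg is at z 142 to 150 mm
- lever (a joint): angle of the lever (rad): 0 = raised stop, 0.9 = lower stop, where the pad presses on the tile with about 12 N through its spring. Return spring: about 2 N at the knob raised, 9 N at the lower stop; springs up when let go
- lever_pivot (a point): lever's horizontal hinge axis (parallel to press y), fixed on the press at x 0, y 0, z 165 mm
- lever_knob: black barrel knob that turns freely on the lever's end, 32 mm diameter, 36 mm long along press y with flat ends; origin at its centre, 130 mm from the hinge axis. Raised: press (-84, 0, 265) mm, 50 degrees above the horizontal; it swings toward -x and down to (-130, 0, 163) mm at the lower stop. A 12 mm round shaft joins it to the hinge
- pad: round rubber pad, 46 mm diameter, under the press head on a spring of about 2 N/mm (origin at centre of underside); comes down 22 mm per radian of the lever and meets the tile 14 mm down
- brush_pot: bystander: dark round pot 84 mm wide, with pencils, 174 mm tall, right of the press; origin at its underside
- wax_pot: bystander: round pot 69 mm wide, 41 mm tall; origin at its underside
- tape_roll: bystander: roll of tape lying flat, 98 mm wide, 25 mm tall; origin at its underside
- spare_tile: bystander: square tile 60 x 60 x 6 mm on the table in front of the press; origin at its underside
There are look-alikes about, which are no part of the job. Of the things that look like the carrier, the larger one is meant.

How it is judged (in metres and radians):
On the way, in this order (a step that is already met when the one before it is completed fails the run):
1. the carrier is fully home against the end stop, catch still closed (y of carrier in the frame of press below 0.043 m and z of carrier in the frame of press below 0.017 m and value of joint catch below 0.3 rad), for 0.2 s.
2. the catch is swung fully open, lever still up (y of carrier in the frame of press below 0.043 m and z of carrier in the frame of press below 0.017 m and value of joint catch above 1.2 rad and value of joint lever below 0.15 rad), for 0.2 s.
3. the lever is pulled down (value of joint lever above 0.78 rad and value of joint catch above 1.2 rad), for 0.2 s.
At the end, for the whole second after the job is handed in: The carrier is home within 6 mm of the end stop, the catch is open beyond 1.2 rad, and the robot is holding the lever knob down beyond 0.78 of 0.9 rad, the pad pressing on the tile with more than 4 N (all of step 3 and y of carrier in the frame of press below 0.043 m and z of carrier in the frame of press below 0.017 m and contact force between pad and carrier above 4 N and contact force between any of the fingers, the arm and lever_knob above 1 N); the arm keeps its last pose, push and grip.
It fails at once if the pot of pencils is pushed more than 30 mm (distance of brush_pot from where it was at the start of the episode above 0.03 m).
It fails at once if the wax pot is pushed more than 30 mm (distance of wax_pot from where it was at the start of the episode above 0.03 m).
It fails at once if the tape roll is pushed more than 30 mm (distance of tape_roll from where it was at the start of the episode above 0.03 m).
It fails at once if the spare tile is pushed more than 30 mm (distance of spare_tile from where it was at the start of the episode above 0.03 m).
It also fails if it takes over 64 s, if anything falls off the work surface, if the arm or the gripper's body presses on something with over 40 N, if the wrist force passes 120 N, or if a joint passes its speed limit or range.

### The arm

A 6-joint arm with a two-finger parallel gripper is mounted at the origin on a cart in front of the work surface, level with it; the furniture and walls round the work are solid. World frame = base frame: x ahead of the robot, y to its left, z up, the work surface at z = 0. Lengths are in mm, angles in rad, forces in N, time in s.
With the tool pointing down it reaches from about 425 to 1125 mm from the base axis. Payload 14.9 kg.
Tool frame: the origin (TCP) lies midway between the tips of the shut fingers; the grasp point (between the pads) lies 19 mm behind it; z points along the fingers, y is the direction in which the jaws open and shut (so a half turn about z gives the same grasp; the last joint's range is limited). The gripper opens to 91 mm and grips with 3 to 60 N. Pads are 32 mm wide; open, the fingers measure 118 mm over their backs; the gripper's body (76 mm by 178 mm) begins 60 mm behind the grasp point.
Start: joints at [-1.227, 0.379, 1.734, -0, 1.028, -0.033], TCP at [257.559, -650.908, 213.932] pointing down, gripper open.
Joint ranges: [-2.77, 2.77], [-0.74, 2.19], [0, 2.66], [-1.06, 4.2], [0.31, 2.87], [-3.08, 3.08]. Speed limits (rad/s): [1.89, 1.89, 2.39, 3.14, 3.14, 3.14].

### API

Orientations are given as a rotation vector (axis times angle).
In Python, from rig import bot, vision, models gives the robot as it stands. Calls block until the motion is done:
- bot.goto(position, orientation): joint-space move of the TCP to a pose.
- bot.servo_line(position, rot=None, max_speed=150): straight line of the TCP; rot=None keeps the orientation; max_speed is the mean speed in mm/s.
- bot.move_joints(angles): joint-space move.
- bot.set_gripper(opening, newtons=None): finger opening in mm; newtons is the grip in N (None keeps the last); returns when the fingers have stopped.
- bot.pause(seconds).
- bot.inverse_kinematics(position, orientation): joint angles nearest the present ones, or None.
- bot.state(): the state.
- vision.snapshot(name): name is "scene" or "top"; returns (picture, depth): 384x512x3 uint8, red, green, blue; 384x512 float32, mm along the optical axis (not along the pixel's ray), 0 where there is no reading.
- vision.calibration(name): a dict with "vertical_fov" (degrees; the focal length in pixels is half the picture's height over the tangent of half this angle, whatever the lens; pixels are square), "cx", "cy" (the principal point, pixels), "rvec" (rotation vector, rad) and "tvec" (3), from world to camera coordinates, as OpenCV has them. Camera axes: x right, y down, z forward; pixel columns grow to the right and rows downward; lengths in mm; the calibration is good to about 2 mm. A picture is of the moment at which its call begins. calibration takes no time and is no camera call.
A pose or a line that the arm cannot do raises bot.Unreachable and nothing moves.
- bot.finish_job(): hands the job in, once; it reports no verdict.
Trained networks look in the newest picture that a camera, given by its name, has taken for a name from the list of things; names that differ only in an ending like _2 or _b are one class to them, and where a whole thing is asked for, a point or a joint stands for the part that bears it (a point fixed in the world has none). Each returns a list of dicts, best first, with "score" (0 to 1); they miss things now and then, are a little off and sometimes report something else, mostly with a low value. They report only what shows in the picture. A call takes as long as a camera call. They do not tell look-alikes from the thing itself.
- models.find_in(camera, name): "position" ([x, y, z] in mm, in the coordinates of the camera as it stood for that picture, good to about 4 mm: the middle of the surface that is visible of it).
- models.trace(camera, name): "mask" (384x512 bool, what is visible of it).
- models.tip_of(camera, name): "position" ([x, y, z] in mm, in the coordinates of the camera as it stood for that picture, good to about 4 mm: a listed point, or the origin of a listed thing).
The state is a dict: "time_s": time; "qpos": joint angles; "joint_velocities": joint speeds; "effort": joint torques, N m; "tcp_pos": TCP position; "eef_rot": TCP orientation; "force": force on the tool from outside, world axes, zero at the start; "torque": the same for the moment, N m; "width": finger opening in mm.
Only numpy, scipy, OpenCV 4.12 (cv2) and the standard library are available. Lean on these libraries where they do the work, as an engineer would, in place of code of your own. Each camera call takes 0.05 s, during which the arm holds its last target. There are 200 camera calls.

## Working session

There is one attempt and no reset: what is moved stays moved. The work goes in short steps, each a Python script; the robot and the scene stay as the last script left them, time stands still between calls to the robot, and variables do not carry over. Pictures are saved under pics/ and viewed, about 8 in all and at most 12, crops included, and the job is handed in when it is done.

```bash
mkdir -p pics; ls; cat > h.py <<'E'
import numpy as np, cv2
from scipy.spatial.transform import Rotation as R
from rig import bot, vision, models
def cal(n):
    c=vision.calibration(n); f=192/np.tan(np.radians(c["vertical_fov"])/2)
    return f,c["cx"],c["cy"],R.from_rotvec(np.ravel(c["rvec"])).as_matrix(),np.ravel(c["tvec"])
def c2w(n,p):
    _,_,_,M,t=cal(n); return (np.asarray(p)-t)@M
def cloud(n,d):
    f,cx,cy,M,t=cal(n); v,u=np.mgrid[:384,:512]
    return (np.dstack([(u-cx)/f*d,(v-cy)/f*d,d])-t)@M
def w2p(n,p):
    f,cx,cy,M,t=cal(n); q=M@np.asarray(p)+t; return np.array([f*q[0]/q[2]+cx,f*q[1]/q[2]+cy])
E
python3 - <<'E'
from h import *
ims=[]
for n in ["scene","top"]:
    p,d=vision.snapshot(n); cv2.imwrite(f"pics/{n}0.png",p[:,:,::-1]); np.save(f"pics/{n}0.npy",d)
    print(n,vision.calibration(n))
    for k in ["press","end_stop","carrier","carrier_knob","catch_pivot","catch_peg","lever_pivot","lever_knob","pad","brush_pot","wax_pot","tape_roll","spare_tile"]:
        print(k,[(c2w(n,r["position"]).round(),round(r["score"],2)) for r in models.tip_of(n,k)][:4])
print(bot.state())
E
```

```text
pics
scene {'vertical_fov': 43.59174349500899, 'cx': 257.6723451409837, 'cy': 193.33176734681663, 'rvec': array([ 0.68849236, -2.54146546,  1.24973898]), 'tvec': array([ 412.26569313,  305.82203446, 1274.22503881])}
press [(array([575.,  60.,  -0.]), 0.92), (array([572.,  25.,  11.]), 0.72), (array([576.,  55.,  41.]), 0.62)]
end_stop [(array([492.,  70., 260.]), 0.67), (array([569.,  25.,  13.]), 0.65)]
carrier [(array([337., -55.,   2.]), 0.74), (array([590., 164.,  10.]), 0.72)]
carrier_knob [(array([596., 219.,  62.]), 0.82), (array([337., -93.,  33.]), 0.73)]
catch_pivot [(array([509.,   0., 148.]), 0.56)]
catch_peg [(array([499., -45., 192.]), 0.58), (array([511.,   1., 146.]), 0.34)]
lever_pivot [(array([570.,  56., 164.]), 0.93), (array([577.,  57.,  -1.]), 0.49)]
lever_knob [(array([495.,  68., 261.]), 0.54), (array([575.,  55.,  42.]), 0.43)]
pad [(array([575.,  56.,  39.]), 0.59)]
brush_pot [(array([ 484., -282.,   -1.]), 0.72), (array([510.,  -3., 147.]), 0.36)]
wax_pot [(array([ 396., -206.,    0.]), 0.6)]
tape_roll [(array([467., 299.,  -4.]), 0.87)]
spare_tile [(array(
[... 932 characters left out ...]
 2.]), 0.89)]
{'time_s': 1.4, 'qpos': array([-1.22728461e+00,  3.78903866e-01,  1.73420961e+00, -2.07853518e-05,
        1.02851122e+00, -3.33187685e-02]), 'joint_velocities': array([-3.11909230e-04,  2.63843102e-05, -3.44315820e-04, -9.23424436e-05,
       -8.51653181e-04,  2.07540974e-04]), 'effort': array([ 6.91298228e-04, -7.63680983e+01, -4.34740698e+01,  6.50786539e-02,
        3.90156393e-02, -2.95189452e-06]), 'tcp_pos': array([ 257.56178328, -650.89671535,  213.92429022]), 'eef_rot': array([-3.08596213e+00, -5.88439049e-01,  3.54034901e-05]), 'force': array([-0.27682072, -0.33962827,  0.63287497]), 'torque': array([ 0.03906756, -0.00497448,  0.03695188]), 'width': 91.12185500386143}
```

```bash
python3 - <<'E'
from h import *
from scipy.optimize import least_squares
L=np.array([[0,0],[0,0],[-58,-70],[-58,-70],[-58,-115],[-58,-115],[0,0],[0,0],[-84,0],[-84,0],[0,-33],[0,-33]])
W=np.array([[575,60],[577,60],[509,0],[509,-6],[499,-45],[507,-48],[570,56],[577,57],[495,68],[493,68],[569,25],[574,26]])
def f(q):
    c,s=np.cos(q[2]),np.sin(q[2]); return ((L@np.array([[c,s],[-s,c]])+q[:2])-W).ravel()
r=least_squares(f,[575,58,-.1],loss='soft_l1',f_scale=3); print(r.x, f(r.x).reshape(-1,2).round())
# refine yaw from head / base top points in top cloud
a=cv2.imread("pics/scene0.png");b=cv2.imread("pics/top0.png")
d=np.load("pics/top0.npy");C=cloud("top",d)
for lo,hi,nm in [(183,197,'head+peg'),(8,16,'base'),(140,154,'catch'),(55,68,'knob'),(24,36,'rails')]:
    m=(C[...,2]>lo)&(C[...,2]<hi)&(abs(C[...,0]-575)<110)&(C[...,1]>-90)&(C[...,1]<260)
    n,lab,st,ce=cv2.connectedComponentsWithStats(m.astype(np.uint8))
    for i in range(1,n):
        if st[i,4]>15:
            P=C[lab==i]; print(nm,st[i,4],[(np.array(v)).round(1).tolist() for v in cv2.minAreaRect(P[:,:2].astype(np.float32))],P[:,2].mean().round(1))
def put(im,n):
    im=im.copy()
    c,s=np.cos(r.x[2]),np.sin(r.x[2])
    for p in [(-65,-60,12),(85,-60,12),(85,150,12),(-65,150,12),(-21,-30,190),(79,-30,190),(79,30,190),(-21,30,190),(-58,-70,150),(-58,-115,192),(-84,0,265)]:
        w=[r.x[0]+c*p[0]-s*p[1],r.x[1]+s*p[0]+c*p[1],p[2]]
        cv2.circle(im,tuple(w2p(n,w).round().astype(int).tolist()),2,(0,0,255),-1)
    return im
cv2.imwrite("pics/s1.png",cv2.resize(put(a,"scene"),(800,600)))
cv2.imwrite("pics/t1.png",cv2.resize(put(b,"top"),(800,600)))
E
```

```text
[ 5.75987521e+02  5.81951795e+01 -1.34453238e-01] [[ 1. -2.]
 [-1. -2.]
 [ 0. -3.]
 [ 0.  3.]
 [ 4. -3.]
 [-4.  0.]
 [ 6.  2.]
 [-1.  1.]
 [-2.  1.]
 [-0.  1.]
 [ 3.  0.]
 [-2. -1.]]
head+peg 96 [[615.7, 76.8], [11.8, 82.8], 82.1] 188.9
head+peg 120 [[598.2, 34.0], [29.5, 103.2], 67.2] 188.6
head+peg 18 [[505.1, -49.0], [12.7, 12.3], 0.9] 190.8
base 182 [[651.8, 147.1], [103.0, 42.5], 83.2] 11.7
base 90 [[618.1, 7.3], [30.2, 72.3], 83.4] 11.5
base 20 [[558.3, 90.9], [20.6, 14.3], 89.3] 11.3
base 114 [[534.7, 163.7], [114.7, 30.4], 71.9] 11.5
base 25 [[552.1, 49.3], [18.0, 21.1], 1.9] 11.4
base 43 [[511.8, 33.4], [56.3, 15.7], 81.2] 11.2
catch 139 [[514.4, 6.1], [96.4, 30.1], 81.8] 147.6
knob 39 [[596.9, 219.4], [21.0, 21.0], 88.3] 60.6
rails 498 [[586.9, 138.5], [115.1, 100.7], 82.8] 28.5
rails 16 [[612.8, 16.0], [14.7, 13.8], 73.2] 28.8
```

View pics/s1.png

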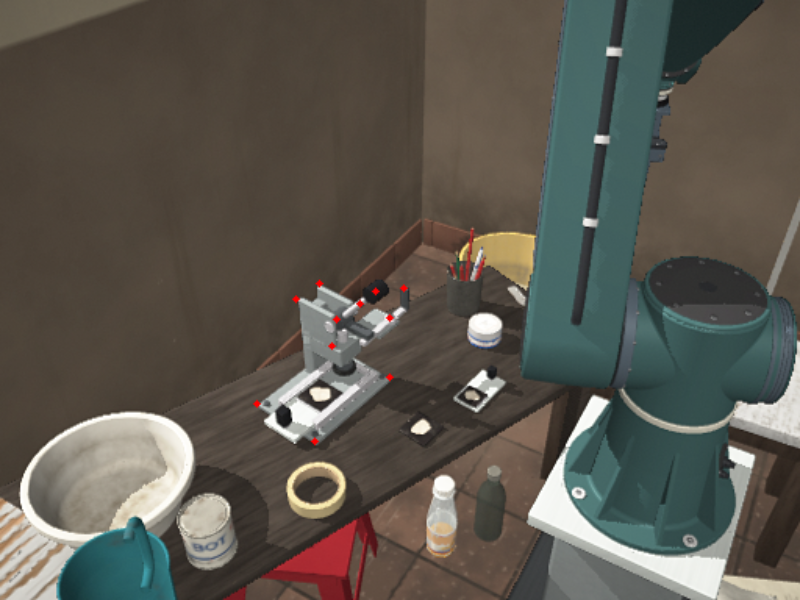

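View pics/t1.png

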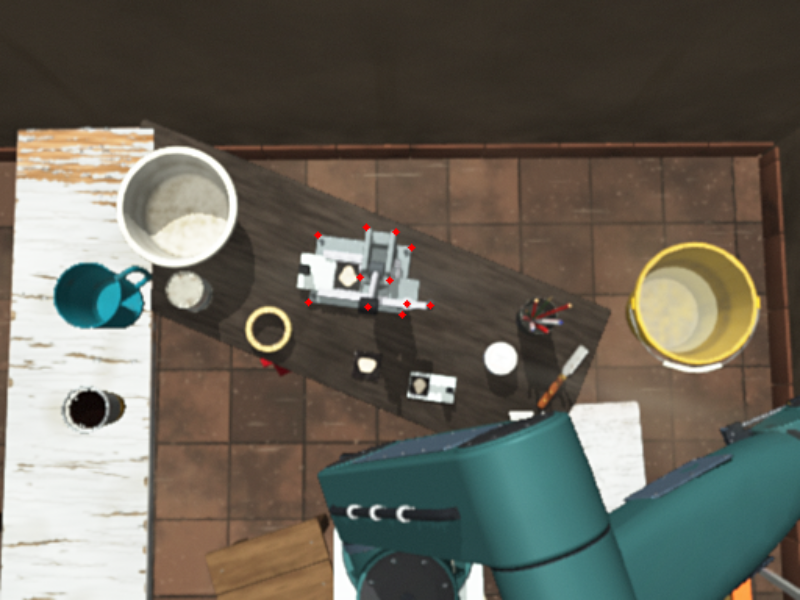

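The overlay sits on the press in both views: base corners in "scene" at (257,404), (315,441) and (390,378). The carrier knob is at (284,415), and the small look-alike lies in front of the press. I'll check reachability, then push the carrier.

```bash
cat >> h.py <<'E'
O=np.array([576.,58.3]); YAW=-0.132
def P(x,y,z):
    c,s=np.cos(YAW),np.sin(YAW); return np.array([O[0]+c*x-s*y,O[1]+s*x+c*y,z])
def rot(jaw): # tool down, jaw axis at angle (press frame); the half-turn nearest the joint limits' middle
    a=jaw+YAW; best=None
    for k in (0,np.pi):
        y=np.array([np.cos(a+k),np.sin(a+k),0]); z=np.array([0,0,-1.]); x=np.cross(y,z)
        rv=R.from_matrix(np.c_[x,y,z]).as_rotvec(); q=bot.inverse_kinematics(P(-60,-60,300),rv)
        if q is not None and (best is None or abs(q[5])<best[0]): best=(abs(q[5]),rv)
    return best[1]
def fp(): # force in press frame
    f=bot.state()["force"]; c,s=np.cos(YAW),np.sin(YAW); return np.array([c*f[0]+s*f[1],-s*f[0]+c*f[1],f[2]])
def tp():
    p=bot.state()["tcp_pos"]; c,s=np.cos(YAW),np.sin(YAW); d=p[:2]-O; return np.array([c*d[0]+s*d[1],-s*d[0]+c*d[1],p[2]])
E
python3 - <<'E'
from h import *
rx,rc,ry=rot(0),rot(.75),rot(np.pi/2)
for p,r in [(P(0,205,34),rx),(P(0,119,34),rx),(P(-58,-115,157),rc),(P(-13,-73,157),rc),(P(-84,0,246),ry),(P(-130,0,140),ry),(P(-84,0,330),ry)]:
    q=bot.inverse_kinematics(p,r); print(None if q is None else np.round(q,2))
s=bot.state()["tcp_pos"]
bot.set_gripper(0,20)
bot.servo_line([s[0],s[1],420],max_speed=250)
bot.goto(P(0,205,300),rx); bot.servo_line(P(0,205,36),max_speed=200)
print(bot.state()["time_s"],tp(),fp())
f0=fp()
bot.servo_line(P(0,135,36),max_speed=60); print(tp(),fp()-f0)
y=135
while y>108:
    y-=2; bot.servo_line(P(0,y,36),max_speed=40); f=fp()-f0
    print(y,tp().round(1),f.round(1))
    if f[1]>12: break
bot.pause(.4); print(fp()-f0,bot.state()["time_s"])
p,d=vision.snapshot("scene"); cv2.imwrite("pics/s2.png",cv2.resize(p[150:310,140:340,::-1],(750,600)))
E
```

```text
[ 0.37  0.56  1.87 -0.    0.72  0.51]
[ 0.25  0.51  1.95 -0.    0.68  0.38]
[-0.14  0.16  2.15 -0.    0.83 -0.76]
[-0.06  0.23  2.06 -0.    0.85 -0.68]
[ 0.09  0.01  2.12 -0.    1.01 -1.35]
[ 0.12  0.1   2.26 -0.    0.78 -1.32]
[ 0.09 -0.08  2.04 -0.    1.18 -1.35]
8.6333 [  0.64126883 205.34697681  37.10010236] [ 0.01125538  0.89410914 -0.25955447]
[ -0.42139921 134.81987454  35.62778067] [ 0.23507662 -0.21760239 -0.55605556]
133 [ -0.2 132.9  35.8] [-1.1 -0.8  0.3]
131 [ -0.  130.9  36. ] [-0.9 -0.3  0.7]
129 [ -0.  128.8  36. ] [-0.4 -1.1  0.9]
127 [ -0.  126.8  36. ] [-0.9 -0.8  0.6]
125 [ -0.  124.8  36. ] [-0.4 -1.5 -0.6]
123 [ -0.  122.8  36. ] [-0.5 -0.8 -0.2]
121 [  0.2 121.2  36.1] [1.  2.7 0.3]
119 [  0.6 121.   36.8] [-3.8 20.   3.2]
[-3.58387175 19.46829017  3.48368002] 12.35
```

View pics/s2.png

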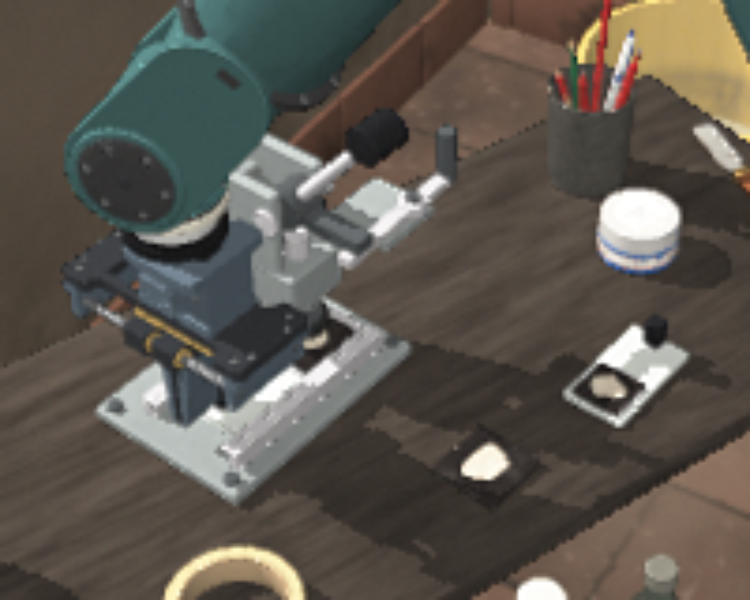

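The tile is now under the pad (about (325,335) in the crop). The hard stop came at TCP y = 121, where I expected about 119. The catch is still closed, with its peg at (447,150). I'll back off, check the knob from above, then swing the catch.

```bash
python3 - <<'E'
from h import *
bot.servo_line(P(0,135,36),max_speed=100); bot.servo_line(P(0,140,320),max_speed=250)
rc=rot(.75)
bot.goto(P(-66,-122,320),rc)
bot.set_gripper(56)
p,d=vision.snapshot("scene"); cv2.imwrite("pics/s3.png",p[:,:,::-1])
for k in ["carrier_knob","catch_peg"]:
    for r in models.tip_of("scene",k):
        w=c2w("scene",r["position"])-[*O,0]; c,s=np.cos(YAW),np.sin(YAW)
        print(k,(c*w[0]+s*w[1]).round(),(-s*w[0]+c*w[1]).round(),w[2].round(),r["score"])
C=cloud("scene",d); w=C-[*O,0]; c,s=np.cos(YAW),np.sin(YAW)
X=c*w[...,0]+s*w[...,1]; Y=-s*w[...,0]+c*w[...,1]
m=(C[...,2]>54)&(C[...,2]<66)&(abs(X)<20)&(Y>60)&(Y<150); print("knob",m.sum(),X[m].min(),X[m].max(),Y[m].min(),Y[m].max())
m=(C[...,2]>160)&(C[...,2]<195)&(abs(X+58)<25)&(abs(Y+115)<25); print("peg",m.sum(),X[m].min(),X[m].max(),Y[m].min(),Y[m].max(),np.median(X[m]),np.median(Y[m]))
print(bot.state()["time_s"],bot.state()["width"])
E
```

```text
carrier_knob -221.0 -180.0 32.0 0.94
carrier_knob 1.0 88.0 64.0 0.74
carrier_knob -194.0 7.0 -2.0 0.55
catch_peg -61.0 -116.0 190.0 0.66
knob 54 -14.405246238359855 10.789493082826985 80.06271816650593 105.72792704092585
peg 61 -68.15745390423845 -51.52864456665572 -121.10114990903489 -104.7083284147908 -61.49973542499259 -110.49229262541485
16.1833 56.190017280427774
```

The knob is at press y ≈ 92, so the carrier is home. The peg is where expected.

```bash
python3 - <<'E'
from h import *
bot.servo_line(P(-59,-115,320),max_speed=150)
bot.servo_line(P(-59,-115,162),max_speed=150)
f0=fp(); print(tp(),f0,bot.state()["time_s"])
bot.set_gripper(24,10); print(bot.state()["width"],fp()-f0)
def at(t,e=0): 
    return P(-58+45*np.sin(t)+e*np.cos(.75),-70-45*np.cos(t)+e*np.sin(.75),162)
for t in np.linspace(.15,1.5,10):
    bot.servo_line(at(t),max_speed=60); print(round(t,2),tp().round(1),(fp()-f0).round(1))
for e in (2,4,6,8,10):
    bot.servo_line(at(1.5,e),max_speed=30); f=fp()-f0; print(e,tp().round(1),f.round(1))
    if np.hypot(f[0],f[1])>12: break
bot.set_gripper(56); bot.servo_line(at(1.45),max_speed=60)
bot.servo_line(P(-13,-73,330),max_speed=200)
bot.goto(P(-84,0,360),rot(np.pi/2)); 
print(bot.state()["time_s"],bot.state()["width"])
p,d=vision.snapshot("scene"); cv2.imwrite("pics/s4.png",cv2.resize(p[130:290,140:340,::-1],(750,600)))
C=cloud("scene",d); w=C-[*O,0]; c,s=np.cos(YAW),np.sin(YAW)
X=c*w[...,0]+s*w[...,1]; Y=-s*w[...,0]+c*w[...,1]
m=(C[...,2]>168)&(C[...,2]<195)&(abs(X+18)<28)&(abs(Y+75)<28); print("peg",m.sum(),np.median(X[m]),np.median(Y[m]))
for k in ["lever_knob","catch_peg"]:
    for r in models.tip_of("scene",k):
        w=c2w("scene",r["position"])-[*O,0]
        print(k,(c*w[0]+s*w[1]).round(),(-s*w[0]+c*w[1]).round(),w[2].round(),r["score"])
E
```

```text
[ -58.49963997 -115.01441678  162.7593733 ] [-0.08907991  0.18010429 -0.44313658] 17.6333
24.13738524972183 [-0.0019874  -0.6225029   0.01177376]
0.15 [ -50.8 -114.5  162. ] [-0.4 -0.8  0.6]
0.3 [ -44.5 -112.9  162. ] [-0.4 -0.1 -0.7]
0.45 [ -38.3 -110.3  162. ] [ 0.5 -0.4  0.9]
0.6 [ -32.3 -106.9  162. ] [-0.   0.   0.3]
0.75 [ -27.  -102.6  162. ] [ 0.3 -1.1  0.6]
0.9 [-22.5 -97.7 162. ] [-0.5 -1.   0.7]
1.05 [-18.8 -92.1 162. ] [-0.5 -1.   0.2]
1.2 [-15.9 -86.  162. ] [ 0.7 -0.4  1.4]
1.35 [-14.  -79.5 162. ] [-0.3 -0.1  0.2]
1.5 [-13.1 -72.8 162. ] [ 0.1 -0.3  0.5]
2 [-11.8 -71.8 161.9] [-1.3 -0.8 -0.3]
4 [-10.5 -70.4 161.8] [-3.2 -1.5 -0.3]
6 [-10.1 -69.9 161.5] [-11.2  -8.3   4.8]
24.25 55.962823841197206
peg 0 nan nan
lever_knob -82.0 -4.0 260.0 0.7
catch_peg -21.0 -74.0 190.0 0.55
  return _methods._mean(a, axis=axis, dtype=dtype,
  ret = ret.dtype.type(ret / rcount)
```

View pics/s4.png

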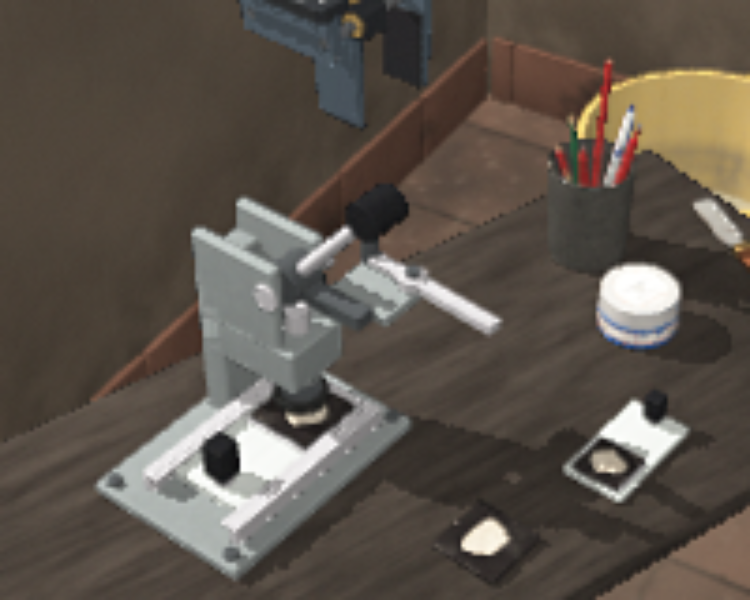

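The catch bar now points to the operator, ending at (495,325) in the crop. The carrier is home, the lever is up and nothing around the press has moved. Next is the lever.

```bash
python3 - <<'E'
from h import *
def at(l,dz=0):
    a=np.radians(50)-l; return P(-130*np.cos(a),-1,165+130*np.sin(a)-19+dz)
bot.servo_line(at(0,60),max_speed=150); f0=fp()
bot.servo_line(at(0),max_speed=100); print(tp(),fp()-f0)
bot.set_gripper(30,45); print("grip",bot.state()["width"],fp()-f0)
for l in np.linspace(.1,.9,9):
    bot.servo_line(at(l),max_speed=50); print(round(l,2),tp().round(1),(fp()-f0).round(1))
for dz in (-2,-4,-6):
    if (fp()-f0)[2]>25: break
    bot.servo_line(at(.9,dz),max_speed=30); print(dz,tp().round(1),(fp()-f0).round(1))
bot.pause(.5); print(bot.state()["width"],(fp()-f0).round(1),bot.state()["time_s"])
p,d=vision.snapshot("scene"); cv2.imwrite("pics/s5.png",cv2.resize(p[130:290,140:340,::-1],(750,600)))
E
```

```text
[-83.20754947  -0.88682775 246.14517199] [ 0.23506032  0.19685482 -0.32992287]
grip 36.055299792487254 [-0.80611707 10.58968011  2.03181329]
0.1 [-9.260e+01  1.000e-01  2.375e+02] [-1.1 10.4  4.7]
0.2 [-1.012e+02  1.000e-01  2.278e+02] [-1.2 10.7  6.1]
0.3 [-1.088e+02  1.000e-01  2.172e+02] [-2.3 10.8  7. ]
0.4 [-1.154e+02  1.000e-01  2.059e+02] [-2.4 10.9  6.9]
0.5 [-1.207e+02  1.000e-01  1.940e+02] [-4.8 12.1  6.3]
0.6 [-1.249e+02  1.000e-01  1.816e+02] [-4.3 11.3  6.6]
0.7 [-1.278e+02  1.000e-01  1.690e+02] [-4.8 12.1  7.8]
0.8 [-129.4    0.   156. ] [-5.8 12.2  9.3]
0.9 [-129.7    0.   143.1] [-6.3 12.4  9.4]
-2 [-1.296e+02  1.000e-01  1.419e+02] [-13.4  10.4  27.7]
36.00860306704127 [-13.3  11.9  26.3] 30.5333
```

View pics/s5.png

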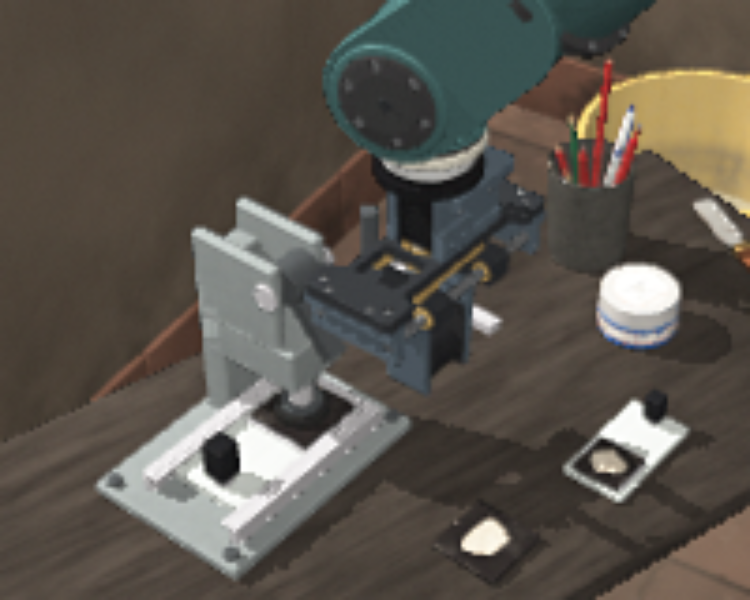

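The pad is on the tile at (300,405), the lever is at its lower stop (force jumped from 9 to 27 N), and the catch bar tip still shows at (487,320). I'm handing it in.

```bash
python3 - <<'E'
from h import *
bot.finish_job(); print(bot.state()["time_s"])
E
```

```text
the job is handed in; nothing more can be done
the job is handed in; nothing more can be done
```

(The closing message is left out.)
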